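# Hold the capsule press at its third click

## Robot

A 6-joint arm with a two-finger parallel gripper is mounted at the origin on the work surface. World frame = base frame: x ahead of the robot, y to its left, z up, the work surface at z = 0. Lengths are in m, angles in rad, forces in N, time in s.
With the tool pointing down it reaches from about 0.3 to 0.775 m from the base axis. Payload 14.6 kg.
Tool frame: the origin (TCP) lies on the centre line of the jaws, within the pads' length; the fingertips stand 11 mm ahead of it and the grasp point (between the pads) lies 8 mm behind it; y points along the fingers, x is the direction in which the jaws open and shut, and the axes are right-handed (so a half turn about y gives the same grasp; the last joint's range is limited). The gripper opens to 94 mm and grips with 3 to 60 N. Pads are 16 mm wide; open, the fingers measure 119 mm over their backs; the gripper's body (75 mm by 177 mm) begins 78 mm behind the grasp point.
Start: joints at [1.06, 0.3, 1.521, -0, 1.321, -0.067], TCP at [0.236, 0.497, 0.18] pointing down, gripper open.
Joint ranges: [-3.03, 3.03], [-0.79, 2.21], [0.23, 2.52], [-1.04, 4.18], [0, 3.07], [-2.55, 2.55]. Speed limits (rad/s): [2.22, 2.22, 2.57, 3.14, 3.14, 3.14].

## Interface

Orientations are given as [roll, pitch, yaw] about the fixed x, y, z axes, in that order (R = Rz(yaw) Ry(pitch) Rx(roll)).
In Python, from station import ctrl, imaging gives the robot as it stands. The module is installed in compiled form; this text tells all that it offers.
- The arm moves only by the tool apply_moves, never from a script. Its argument "deltas" is a list of rows, each an object with "dp": the shift along the tool's x, y, z in m, a list of three; "roll": the turn about the tool's y in rad; "grip": the closure, from -1 (fully open) to 1 (shut). In form: [{"dp": [tx, ty, tz], "roll": roll, "grip": grip}, ...]. A call has 1 to 10 rows; each row shifts and turns the commanded pose from where the row before left it, along the tool's axes as they then stand; what a row does not reach is not made up. A row lasts 1/8 s, in which the tool goes at most 62.5 mm and 10.7 degrees, less where a joint would pass 70% of its speed; a pose out of reach is approached as far as the arm can. A call with a gripper value outside its range is refused whole. The fingers move at their own pace and stop on an object; "newtons" is the grip in N (left out, the last holds). Time passes only in rows, so rows that do not move let the fingers close. It gives the time, the measured TCP pose, the force and the opening at its end, in the units of the state.
- ctrl.get_obs(): the state, without advancing time (a new reading comes with each control period).
- imaging.camera(name): name is "scene" or "top" or "wrist"; returns the picture (420x560x3 uint8, blue, green, red); there is no depth.
- imaging.camera_info(name): a dict with "K" (3x3 intrinsics, pixels), "world_from_camera" (4x4, takes a point from camera to world coordinates). Camera axes: x right, y down, z forward; pixel columns grow to the right and rows downward; lengths in m; the calibration is good to about 2 mm. A picture is of the moment at which its call begins: read the wrist's pose just before it. camera_info takes no time and is no camera call; for the wrist camera it gives the pose at the moment of the call.
- ctrl.hand_in(): hands the job in, once; it reports no verdict.
The state is a dict: "time_s": time; "qpos": joint angles; "joint_vel": joint speeds; "tau": joint torques, N m; "ee_pos": TCP position; "eef_rot": TCP orientation; "force": force on the tool from outside, world axes, zero at the start; "moment": the same for the moment, N m; "grip_width": finger opening in m.
Only numpy, scipy, OpenCV 4.12 (cv2) and the standard library are available. Lean on these libraries where they do the work, as an engineer would, in place of code of your own. Each camera call takes 0.05 s, during which the arm holds its last target. There are 200 camera calls.

## Task

Swing the cam lever on top of the capsule press a quarter turn so that its nose comes fully out from under the ram's collar, then push the dial's black handle down past the first two clicks to the third detent and hold it there against its return spring. Do not run the handle on to its end stop and do not disturb the things standing about. Finish while still holding the handle down at the third detent: it springs back up if let go.

Things in the scene. Friction and masses are not known exactly. Their poses are not given: they have to be found in the camera images.
- press: grey bench press for closing small capsules, fixed. Origin on the shelf under its ram; x points from its dial face into the press (away from the robot, yaw up to 0.35 rad), y left, z up. In its frame, mm: base plate x -80..110, y -75..75, z 0..20; head block x -35..83, y -35..62, z 100..200; dial 86 across at x -49..-37; pawl box above the dial to z 220.
- ram_collar (a point): middle of the 44 mm round steel collar, 13 mm high, on top of the ram, 238 mm above the shelf over the press origin. The upright ram slides down through the head, geared to the dial: 30 mm per rad. The cam lever's nose blocks it from below
- cam_lever (a joint): angle of the cam lever about its upright pivot, rad. Starts at 0 to 0.2: nose under the collar, ram and dial blocked, arm along the press's +y. Grows anticlockwise seen from above to its stop at 1.6, arm along the press's -x. Nose clear of the collar from about 0.9; fully over above 1.2. Stays where left; about 1.5 N at the knob moves it
- cam_pivot (a point): pivot of the cam lever on top of the head, at (0, 42, 201) mm in the press frame; fixed to the press
- cam_knob (a point): centre of the upright black knob at the end of the cam lever: a cylinder 16 mm across, from 211 to 249 mm above the shelf, this point at 235 mm. It moves on a 70 mm circle: cam_pivot + 70 mm * (-sin a, cos a) in the press frame's x, y at joint value a
- press_dial (a joint): angle of the dial about its level axis (the press's x), rad. 0 at rest, grows as the handle goes down. Four rim studs click past a pawl at 0.15, 0.45, 0.75, 1.05; detents 1, 2, 3 lie after the first three, at 0.30, 0.60, 0.90. End stop 1.25. Detents only tick: let go, it springs back to 0. Handle force about 3 N at first, 9 N at the third, 1.5 N more at studs. Blocked at 0.08 while locked
- dial_axis (a point): point on the dial's axis abreast of the handle's middle, at (-80, 0, 140) mm in the press frame; fixed. The handle's middle is at dial_axis + 130 mm * (0, -cos b, sin b) in the press frame, b = 0.45 - dial joint value: 57 mm above the axis at rest, 57 mm below it at the third detent
- press_handle: black round bar, a sleeve free to spin on its pin, 20 mm across, 64 mm long, along the press's x, at the end of the dial's arm. Origin at its middle: 197 mm above the shelf at rest, 83 mm at the third detent. A flat steel arm joins it 31 to 41 mm from its middle on the +x side. It can be pressed on top or pinched across from above
- mug: teal enamel mug, 82 mm across, 85 mm high; origin at the centre of its underside. Bystander
- canister_mid (a point): middle of the clear acrylic sugar canister with twist cap, 84 mm across, 130 mm high. Bystander
- coaster: round wooden coaster, 94 mm across, 9 mm thick; origin at the centre of its underside. Bystander
- strainer: steel tea strainer, bowl 68 mm across, 28 mm high, with a 85 mm handle along its +y; origin under the bowl. Bystander

How it is judged:
On the way:
1. the cam lever is swung fully over while the dial is still at rest (value of joint cam_lever above 1.2 rad and value of joint press_dial below 0.15 rad), for 0.2 s.
At the end, for the whole second after the job is handed in: The cam lever is over (above 1.2 rad), the dial is still (under 0.15 rad/s) in the third detent, between 0.79 and 1.02 rad, and the robot is holding the handle there with more than 2 N (value of joint cam_lever above 1.2 rad and value of joint press_dial between 0.79 and 1.02 rad and velocity of joint press_dial between -0.15 and 0.15 rad/s and contact force between any of the fingers, the arm and press_handle above 2 N); the arm keeps its last pose, push and grip.
It fails at once if the dial is run on to its end stop (above 1.15 rad) (value of joint press_dial above 1.15 rad).
It fails at once if a bystander is disturbed (moved more than 30 mm, or the mug or canister tipped) (distance of any of mug, canister_mid, coaster, strainer from where it was at the start of the episode above 0.03 m or angle between any of mug, canister_mid's own z axis and vertical above 0.4 rad).
It also fails if it takes over 38 s, if anything falls off the work surface, if the arm or the gripper's body presses on something with over 40 N, if the wrist force passes 120 N, or if a joint passes its speed limit or range.

## Working session

There is one attempt and no reset: what is moved stays moved. The work goes in short steps, Python scripts to look and compute and a tool call to move; the robot and the scene stay as the last step left them, time stands still between calls to the robot, and variables do not carry over. Pictures are saved under pics/ and viewed, about 8 in all and at most 12, crops included, and the job is handed in when it is done.

Besides the shell and the picture viewer there is one more tool, called after "Call:" as name([rows], argument=value, ...), one row to a line, values as JSON. apply_moves: Moves the arm, as the interface text tells. Its arguments: {"type":"object","properties":{"deltas":{"type":"array"},"newtons":{"type":"number"}},"required":["deltas"]}

```bash
mkdir -p pics; python3 - <<'E'
from station import ctrl, imaging
import cv2,numpy as np
print(ctrl.get_obs())
for n in("scene","top"):
    cv2.imwrite(f"pics/{n}0.png",imaging.camera(n)); i=imaging.camera_info(n); print(n,np.round(i["K"],1).tolist(),np.round(i["world_from_camera"],3).tolist())
E
```

```text
{'time_s': 0.0, 'qpos': array([ 1.06040877e+00,  3.00464356e-01,  1.52159989e+00,  1.00496581e-05,
        1.32065513e+00, -6.66618820e-02]), 'joint_vel': array([-0.00107815,  0.00155573, -0.00087683, -0.00281456, -0.00054102,
        0.0008541 ]), 'tau': array([-2.88291718e-03, -5.31793964e+01, -3.52755189e+01,  7.08155846e-02,
        2.42373697e-02, -9.37335653e-05]), 'ee_pos': array([0.23600912, 0.49647126, 0.17938208]), 'eef_rot': array([-1.57071156e+00,  1.12357699e-03,  1.12706820e+00]), 'force': array([ 0.19166605, -0.06483835, -0.33353345]), 'moment': array([0.00584821, 0.0317787 , 0.01165681]), 'grip_width': 0.09384395685362684}
scene [[464.0, 0.0, 274.5], [0.0, 464.0, 216.5], [0.0, 0.0, 1.0]] [[0.744, 0.556, -0.37, 0.883], [0.668, -0.607, 0.43, -0.34], [0.014, -0.567, -0.824, 0.913], [0.0, 0.0, 0.0, 1.0]]
top [[456.8, 0.0, 281.8], [0.0, 456.8, 208.6], [0.0, 0.0, 1.0]] [[0.029, -0.997, 0.071, 0.517], [-0.999, -0.026, 0.038, 0.025], [-0.036, -0.072, -0.997, 1.012], [0.0, 0.0, 0.0, 1.0]]
```

View pics/scene0.png

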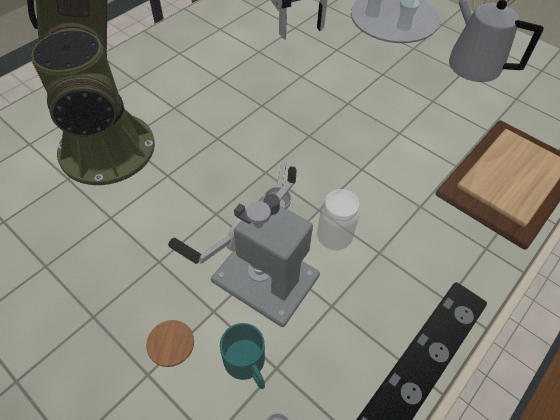

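View pics/top0.png

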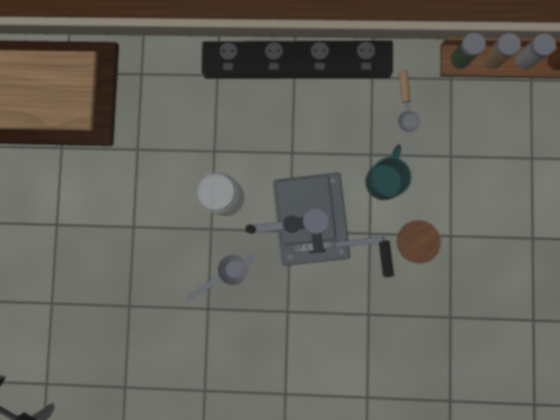

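The scene picture shows the press with its handle towards the robot's right. In the top picture the collar is at (316,221), the knob at (250,229), the handle at (386,258), the strainer at (233,269), the canister at (216,192) and the coaster at (418,241). Next I'll measure them with masks.

```bash
cat > h.py <<'E'
from station import ctrl, imaging
import cv2,numpy as np
def ray(n,uv):
    i=imaging.camera_info(n);T=np.array(i["world_from_camera"]);d=T[:3,:3]@np.linalg.inv(i["K"])@[uv[0],uv[1],1];return T[:3,3],d
def plane(n,uv,z):
    o,d=ray(n,uv);return o+d*(z-o[2])/d[2]
def tri(a,b):
    (o1,d1),(o2,d2)=ray("scene",a),ray("top",b)
    s=np.linalg.lstsq(np.c_[d1,-d2],o2-o1,rcond=None)[0];p,q=o1+s[0]*d1,o2+s[1]*d2
    return (p+q)/2,np.linalg.norm(p-q)
def dark(im,x0,x1,y0,y1,t=55):
    m=(im[y0:y1,x0:x1].max(2)<t).astype(np.uint8)
    n,l,s,c=cv2.connectedComponentsWithStats(m)
    return [(np.round(c[k]+[x0,y0],1).tolist(),(s[k]+[x0,y0,0,0,0]).tolist()) for k in range(1,n) if s[k][4]>15]
E
python3 - <<'E'
from h import *
t=cv2.imread("pics/top0.png");s=cv2.imread("pics/scene0.png")
print(dark(t,235,410,200,290));print(dark(s,160,330,150,270))
a=cv2.resize(t[180:300,170:410],None,fx=3,fy=3,interpolation=2)
b=cv2.resize(s[150:330,160:370],None,fx=3.4,fy=3.4,interpolation=2)
cv2.imwrite("pics/t1.png",a);cv2.imwrite("pics/s1.png",b[:600])
E
```

```text
[([250.3, 228.7], [246, 225, 9, 8, 55]), ([385.9, 258.5], [380, 241, 13, 36, 330])]
[([291.4, 174.8], [288, 167, 8, 16, 104]), ([184.0, 250.2], [169, 239, 31, 24, 303])]
```

View pics/t1.png

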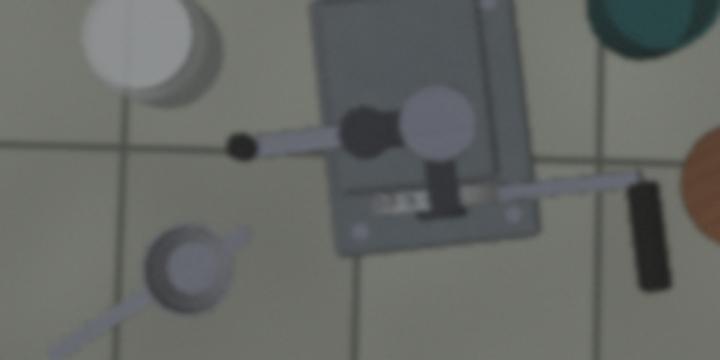

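View pics/s1.png

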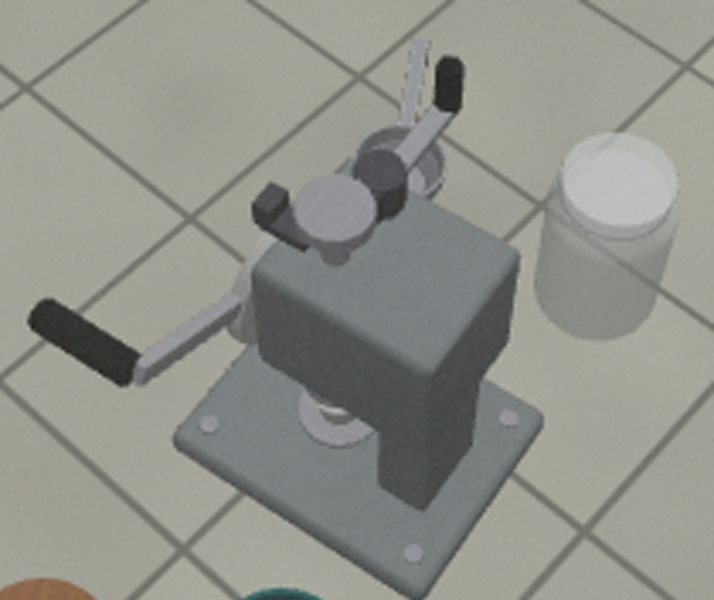

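The crops show the collar top at top (315.7,221) and scene (258.8,212), the knob at scene (291,175), and the handle clear of other objects. The strainer lies near the knob but is low.

```bash
python3 - <<'E'
from h import *
P=lambda *a:print(*[np.round(x,4) for x in a])
col=tri((258.8,212),(315.7,221));P("collar",*col)
P("handle",*tri((184,250.2),(385.9,258.5)));P("knob",*tri((291.4,174.8),(250.3,228.7)))
c=plane("top",(315.7,221),.2445)[:2];h=plane("top",(385.9,258.5),.203)[:2];k=plane("top",(250.3,228.7),.24)[:2]
P(c,h,k)
h=tri((184,250.2),(385.9,258.5))[0][:2]
k=tri((291.4,174.8),(250.3,228.7))[0][:2]
# yaw estimates
d=h-c; y1=np.arctan2(d[1],d[0])-np.arctan2(-130*np.cos(.45),-80)
e1,e2=[plane("top",(170+x/3,180+y/3),.197)[:2] for x,y in((640,182),(656,290))]
d=e1-e2; y2=np.arctan2(d[1],d[0])
ends=[plane("top",(170+x/3,180+y/3),.02)[:2] for x,y in((360,232),(514,215))]
d=ends[1]-ends[0]; y3=np.arctan2(d[1],d[0])+np.pi/2
print("yaw",y1,y2,y3)
for y in (y1,y3):
    R=np.array([[np.cos(y),-np.sin(y)],[np.sin(y),np.cos(y)]])
    P("knob in press",R.T@(k-c),"pivot",c+R@[0,.042],"handle",R.T@(h-c), "strainer",R.T@(plane("top",(233,269),.015)[:2]-c))
E
```

```text
Traceback (most recent call last):
numpy._core._exceptions._UFuncNoLoopError: ufunc 'multiply' did not contain a loop with signature matching types (dtype('<U6'), dtype('float64')) -> None
```

```bash
python3 - <<'E'
from h import *
P=lambda *a:print(*[x if isinstance(x,str) else np.round(x,4) for x in a])
col=tri((258.8,212),(315.7,221));P("collar",*col)
P("handle",*tri((184,250.2),(385.9,258.5)));P("knob",*tri((291.4,174.8),(250.3,228.7)))
c=plane("top",(315.7,221),.2445)[:2];h=plane("top",(385.9,258.5),.203)[:2];k=plane("top",(250.3,228.7),.24)[:2]
P(c,h,k)
h=tri((184,250.2),(385.9,258.5))[0][:2]
k=tri((291.4,174.8),(250.3,228.7))[0][:2]
d=h-c; y1=np.arctan2(d[1],d[0])-np.arctan2(-130*np.cos(.45),-80)
e1,e2=[plane("top",(170+x/3,180+y/3),.197)[:2] for x,y in((640,182),(656,290))]
d=e1-e2; y2=np.arctan2(d[1],d[0])
ends=[plane("top",(170+x/3,180+y/3),.02)[:2] for x,y in((360,232),(514,215))]
d=ends[1]-ends[0]; y3=np.arctan2(d[1],d[0])+np.pi/2
print("yaw",y1,y2,y3)
for y in (y1,y3):
    R=np.array([[np.cos(y),-np.sin(y)],[np.sin(y),np.cos(y)]])
    P("knob in press",R.T@(k-c),"pivot",c+R@[0,.042],"handle",R.T@(h-c), "strainer",R.T@(plane("top",(233,269),.015)[:2]-c))
E
```

```text
collar [ 0.5529 -0.0019  0.2414] 0.0035
handle [ 0.4912 -0.1293  0.1978] 0.0005
knob [0.5362 0.1082 0.2327] 0.0011
[ 0.5515 -0.003 ] [ 0.4912 -0.1285] [0.5357 0.107 ]
yaw 0.1539007277825184 0.15982047525738194 0.13958034728002078
knob in press [0.0019 0.1122] pivot [0.5451 0.0385] handle [-0.079  -0.1155] strainer [-0.0719  0.182 ]
knob in press [0.0003 0.1123] pivot [0.5457 0.0385] handle [-0.0773 -0.1167] strainer [-0.0745  0.1809]
```

```bash
cat > plan.py <<'E'
import numpy as np
from h import ctrl
C=np.array([.552,-.003]);Y=.155
def W(x,y): c,s=np.cos(Y),np.sin(Y);return C+[c*x-s*y,s*x+c*y]
def cur():
    o=ctrl.get_obs();r=o["eef_rot"];return np.r_[o["ee_pos"],r[2]]
def rows(p,way,grip):
    """p: x,y,z,yaw; way: list of (x,y,z,yaw) one per row; prints rounded rows"""
    p=np.array(p,float)
    out=[]
    for w in way:
        d=np.array(w)-p;c,s=np.cos(p[3]),np.sin(p[3])
        tx,tz=round(c*d[0]+s*d[1],3),round(-s*d[0]+c*d[1],3);ty=round(-d[2],3);ro=round(-d[3],2)
        out.append('{"dp":[%g,%g,%g],"roll":%g,"grip":%g}'%(tx,ty,tz,ro,grip))
        p+= [c*tx-s*tz,s*tx+c*tz,-ty,-ro]
    print(",\n".join(out),"\nend",p.round(4))
E
python3 - <<'E'
from plan import *
p=cur();k=W(0,.112);t=np.r_[k,.30,Y];print(k)
w=[p+(t-p)*i/14 for i in range(1,15)]
for i in range(14): w[i][2]=min(.30,p[2]+.04*(i+1))
rows(p,w,.3)
E
```

```text
[0.53470943 0.10765729]
{"dp":[-0.016,-0.04,-0.031],"roll":0.07,"grip":0.3},
{"dp":[-0.014,-0.04,-0.032],"roll":0.07,"grip":0.3},
{"dp":[-0.011,-0.04,-0.033],"roll":0.07,"grip":0.3},
{"dp":[-0.009,-0.001,-0.034],"roll":0.07,"grip":0.3},
{"dp":[-0.007,0,-0.035],"roll":0.07,"grip":0.3},
{"dp":[-0.004,0,-0.034],"roll":0.07,"grip":0.3},
{"dp":[-0.002,0,-0.035],"roll":0.07,"grip":0.3},
{"dp":[0.001,0,-0.035],"roll":0.07,"grip":0.3},
{"dp":[0.003,0,-0.035],"roll":0.06,"grip":0.3},
{"dp":[0.005,0,-0.035],"roll":0.07,"grip":0.3},
{"dp":[0.008,0,-0.034],"roll":0.07,"grip":0.3},
{"dp":[0.01,0,-0.034],"roll":0.07,"grip":0.3},
{"dp":[0.012,0,-0.033],"roll":0.07,"grip":0.3},
{"dp":[0.014,0,-0.031],"roll":0.07,"grip":0.3} 
end [0.5342 0.108  0.3004 0.157 ]
```

Call:
apply_moves([
  {"dp":[-0.016,-0.04,-0.031],"roll":0.07,"grip":0.3},
  {"dp":[-0.014,-0.04,-0.032],"roll":0.07,"grip":0.3},
  {"dp":[-0.011,-0.04,-0.033],"roll":0.07,"grip":0.3},
  {"dp":[-0.009,-0.001,-0.034],"roll":0.07,"grip":0.3},
  {"dp":[-0.007,0,-0.035],"roll":0.07,"grip":0.3},
  {"dp":[-0.004,0,-0.034],"roll":0.07,"grip":0.3},
  {"dp":[-0.002,0,-0.035],"roll":0.07,"grip":0.3},
], newtons=10)

```text
time_s: 0.98
ee_pos: [0.3856, 0.3015, 0.3007]
eef_rot: [-1.571, 0.0, 0.635]
force: [-0.1, 1.5, 0.6]
grip_width: 0.0332
```

Call:
apply_moves([
  {"dp":[0.001,0,-0.035],"roll":0.07,"grip":0.3},
  {"dp":[0.003,0,-0.035],"roll":0.06,"grip":0.3},
  {"dp":[0.005,0,-0.035],"roll":0.07,"grip":0.3},
  {"dp":[0.008,0,-0.034],"roll":0.07,"grip":0.3},
  {"dp":[0.01,0,-0.034],"roll":0.07,"grip":0.3},
  {"dp":[0.012,0,-0.033],"roll":0.07,"grip":0.3},
  {"dp":[0.014,0,-0.031],"roll":0.07,"grip":0.3},
  {"dp":[0,0,0],"roll":0,"grip":0.3},
  {"dp":[0,0,0],"roll":0,"grip":0.3},
])

```text
time_s: 2.1
ee_pos: [0.534, 0.1085, 0.3008]
eef_rot: [-1.571, 0.0, 0.158]
force: [0.1, 0.1, 0.0]
grip_width: 0.0329
```

```bash
python3 - <<'E'
from plan import *
from h import *
p=cur();print(p.round(4),ctrl.get_obs()["grip_width"],ctrl.get_obs()["time_s"])
cv2.imwrite("pics/w1.png",imaging.camera("wrist"))
E
```

```text
[0.534  0.1085 0.3008 0.1578] 0.032930565035889335 2.1
```

View pics/w1.png

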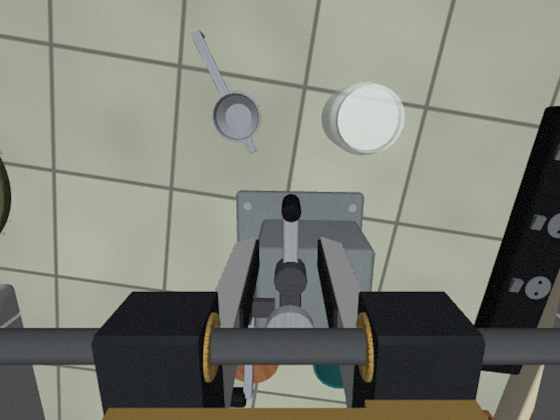

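The wrist picture shows the knob's top at about (291,202), centred between the jaws (mid column about 289). I'll cast its ray to check, and plan the descent and swing.

```bash
python3 - <<'E'
from plan import *
from h import *
print(plane("wrist",(291,202),.249),W(0,.112))
p=cur();k=W(0,.112)
rows(p,[np.r_[k,.30-.034,Y],np.r_[k,.232,Y]],.3)
p=np.r_[k,.232,Y]
w=[]
for a in np.linspace(0,1.6,17)[1:]:
    w.append(np.r_[W(-.07*np.sin(a),.042+.07*np.cos(a)),.232,Y+a])
rows(p,w,.3)
E
```

```text
[0.5341247  0.11816264 0.249     ] [0.53470943 0.10765729]
{"dp":[0.001,0.035,-0.001],"roll":0,"grip":0.3},
{"dp":[-0,0.034,-0],"roll":0,"grip":0.3} 
end [0.535  0.108  0.2319 0.1583]
{"dp":[-0.007,-0,-0],"roll":-0.1,"grip":0.3},
{"dp":[-0.007,-0,-0.001],"roll":-0.1,"grip":0.3},
{"dp":[-0.007,-0,-0],"roll":-0.1,"grip":0.3},
{"dp":[-0.007,-0,-0],"roll":-0.1,"grip":0.3},
{"dp":[-0.007,-0,-0.001],"roll":-0.1,"grip":0.3},
{"dp":[-0.007,-0,-0],"roll":-0.1,"grip":0.3},
{"dp":[-0.007,-0,-0],"roll":-0.1,"grip":0.3},
{"dp":[-0.007,-0,-0.001],"roll":-0.1,"grip":0.3},
{"dp":[-0.007,-0,-0],"roll":-0.1,"grip":0.3},
{"dp":[-0.007,-0,-0.001],"roll":-0.1,"grip":0.3},
{"dp":[-0.007,-0,0],"roll":-0.1,"grip":0.3},
{"dp":[-0.007,-0,-0],"roll":-0.1,"grip":0.3},
{"dp":[-0.007,-0,-0.001],"roll":-0.1,"grip":0.3},
{"dp":[-0.007,-0,0],"roll":-0.1,"grip":0.3},
{"dp":[-0.007,-0,-0],"roll":-0.1,"grip":0.3},
{"dp":[-0.007,-0,-0.001],"roll":-0.1,"grip":0.3} 
end [0.477  0.0255 0.232  1.755 ]
```

```bash
python3 - <<'E'
from h import *
print(np.round(imaging.camera_info("wrist")["world_from_camera"],3))
im=cv2.imread("pics/w1.png");print(dark(im,270,312,185,235,45))
for v in (195,202,208,214,220): print(v,plane("wrist",(291,v),.249).round(4),plane("wrist",(291,v),.230).round(4))
cv2.imwrite("pics/w1c.png",cv2.resize(im[180:250,250:330],None,fx=6,fy=6,interpolation=2))
E
```

```text
[[ 0.988  0.15   0.042  0.521]
 [ 0.156 -0.953 -0.26   0.184]
 [ 0.001  0.264 -0.965  0.505]
 [ 0.     0.     0.     1.   ]]
[([290.7, 207.9], [282, 194, 19, 28, 415])]
195 [0.5332 0.1237 0.249 ] [0.5341 0.1192 0.23  ]
202 [0.5341 0.1182 0.249 ] [0.5351 0.1133 0.23  ]
208 [0.5349 0.1134 0.249 ] [0.5359 0.1081 0.23  ]
214 [0.5357 0.1086 0.249 ] [0.5368 0.1029 0.23  ]
220 [0.5364 0.1037 0.249 ] [0.5376 0.0977 0.23  ]
```

View pics/w1c.png

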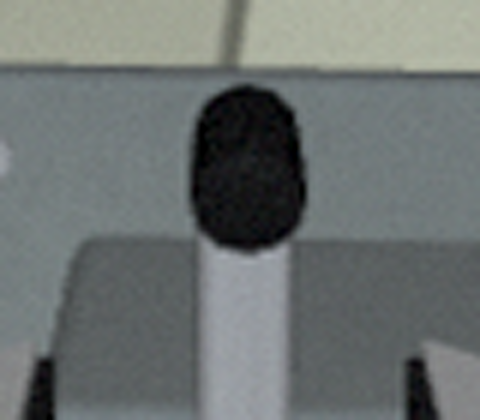

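The knob's top centre is at about row 212, since the camera sits on its +y side. That gives (0.5355, 0.110), which agrees with the plan to 2 mm. I'll go down and swing.

Call:
apply_moves([
  {"dp":[0.001,0.035,0],"roll":0,"grip":0.3},
  {"dp":[0,0.034,0],"roll":0,"grip":0.3},
  {"dp":[0,0,0],"roll":0,"grip":0.3},
  {"dp":[-0.007,0,0],"roll":-0.1,"grip":0.3},
  {"dp":[-0.007,0,-0.001],"roll":-0.1,"grip":0.3},
  {"dp":[-0.007,0,0],"roll":-0.1,"grip":0.3},
  {"dp":[-0.007,0,0],"roll":-0.1,"grip":0.3},
])

```text
time_s: 3.02
ee_pos: [0.5091, 0.0995, 0.2341]
eef_rot: [-1.572, -0.002, 0.561]
force: [0.1, 0.6, -0.7]
grip_width: 0.0329
```

Call:
apply_moves([
  {"dp":[-0.007,0,-0.001],"roll":-0.1,"grip":0.3},
  {"dp":[-0.007,0,0],"roll":-0.1,"grip":0.3},
  {"dp":[-0.007,0,0],"roll":-0.1,"grip":0.3},
  {"dp":[-0.007,0,-0.001],"roll":-0.1,"grip":0.3},
  {"dp":[-0.007,0,0],"roll":-0.1,"grip":0.3},
  {"dp":[-0.007,0,-0.001],"roll":-0.1,"grip":0.3},
  {"dp":[-0.007,0,0],"roll":-0.1,"grip":0.3},
  {"dp":[-0.007,0,0],"roll":-0.1,"grip":0.3},
  {"dp":[-0.007,0,-0.001],"roll":-0.1,"grip":0.3},
  {"dp":[-0.007,0,0],"roll":-0.1,"grip":0.3},
])

```text
time_s: 4.28
ee_pos: [0.4766, 0.0402, 0.234]
eef_rot: [-1.573, -0.0, 1.561]
force: [-0.5, 0.4, 0.6]
grip_width: 0.0329
```

Call:
apply_moves([
  {"dp":[-0.007,0,0],"roll":-0.1,"grip":0.3},
  {"dp":[-0.007,0,-0.001],"roll":-0.1,"grip":0.3},
  {"dp":[0,0,0],"roll":0,"grip":0.3},
])

```text
time_s: 4.65
ee_pos: [0.4781, 0.0262, 0.2336]
eef_rot: [-1.573, 0.0, 1.757]
force: [-0.5, 0.2, -0.2]
grip_width: 0.0331
```

```bash
python3 - <<'E'
from plan import *
from h import *
p=cur();print(p.round(4),ctrl.get_obs()["force"])
c,s=np.cos(Y),np.sin(Y);print("press frame",np.array([[c,s],[-s,c]])@(p[:2]-C))
cv2.imwrite("pics/s2.png",cv2.resize(imaging.camera("scene")[120:300,150:360],None,fx=3,fy=3))
E
```

```text
[0.4781 0.0262 0.2336 1.7567] [-0.45530753  0.20675945 -0.15978683]
press frame [-0.06845891  0.04029277]
```

View pics/s2.png

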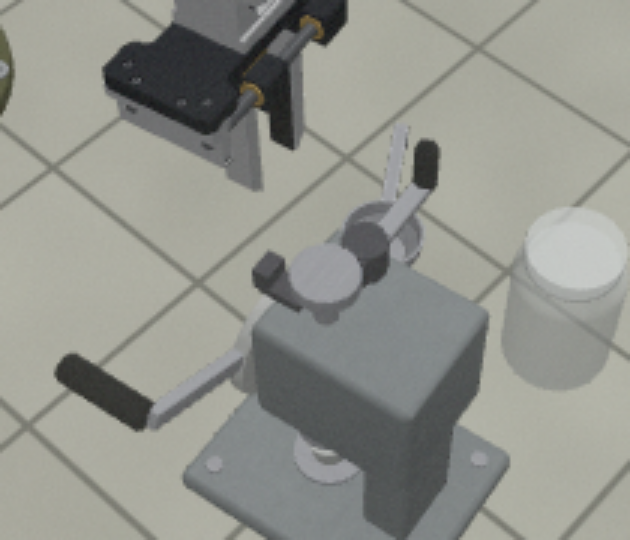

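The lever did not move. In the scene crop the fingertips are at about (250,185), well short of the knob. I'll check where the cameras place the fingertips.

```bash
python3 - <<'E'
from h import *
def proj(n,X):
    i=imaging.camera_info(n);T=np.linalg.inv(i["world_from_camera"]);q=np.array(i["K"])@(T@np.r_[X,1])[:3];return (q[:2]/q[2]).round(1)
tip=[.478,.026,.223]
print("scene",proj("scene",tip),(proj("scene",tip)-[150,120])*3,"top",proj("top",tip), "base",proj("scene",[0,0,0]),proj("top",[.2,0,0]))
print(ctrl.get_obs()["qpos"])
t=imaging.camera("top");cv2.imwrite("pics/t2.png",cv2.resize(t[150:390,130:450],None,fx=2.4,fy=2.4))
E
```

```text
scene [239.1 186.8] [267.3 200.4] top [297.3 263.9] base [106.7 148.4] [306.2 388.8]
[-2.13802656e-02  9.95561360e-02  1.63634081e+00  9.31674174e-05
  1.40395429e+00 -1.77650107e+00]
```

View pics/t2.png

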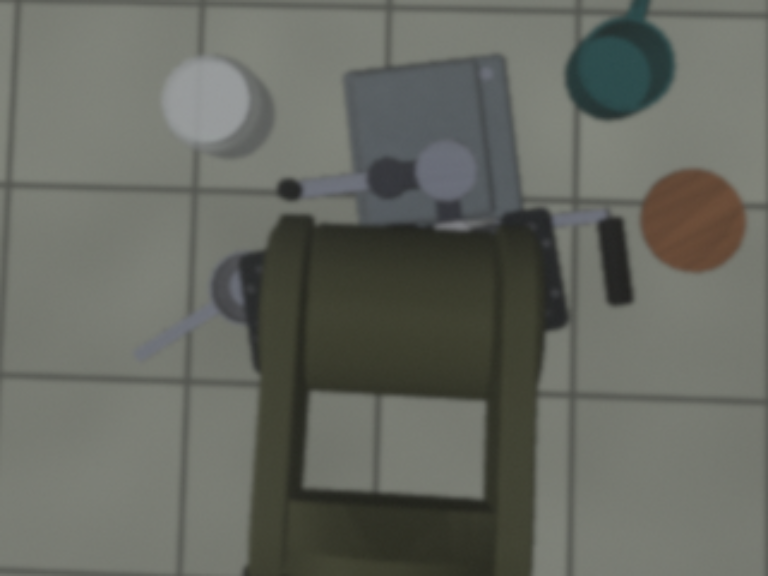

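```bash
python3 - <<'E'
from h import *
i=imaging.camera_info("wrist");T=np.array(i["world_from_camera"]);o=ctrl.get_obs()
from scipy.spatial.transform import Rotation as Ro
R=Ro.from_euler("xyz",o["eef_rot"]).as_matrix()
print("cam in tool",(R.T@(T[:3,3]-o["ee_pos"])).round(4),"\n",(R.T@T[:3,:3]).round(3))
M=np.linalg.inv(np.block([[R.T@T[:3,:3],(R.T@(T[:3,3]-o["ee_pos"]))[:,None]],[0,0,0,1]]))
for X in ([.016,.011,0],[-.016,.011,0],[.016,.011,.008],[.016,.011,-.008],[.016,0,.008],[.016,-.019,.008]):
    q=np.array(i["K"])@(M@np.r_[X,1])[:3];print(X,(q[:2]/q[2]).round(1))
w=cv2.imread("pics/w1.png")
cv2.imwrite("pics/w1d.png",cv2.resize(w[190:420,190:390],None,fx=2.6,fy=2.6,interpolation=2))
E
```

```text
cam in tool [-2.000e-04 -2.038e-01  7.760e-02] 
 [[ 1.    -0.002 -0.   ]
 [-0.    -0.265  0.964]
 [-0.002 -0.964 -0.265]]
[0.016, 0.011, 0] [312.3 232. ]
[-0.016, 0.011, 0] [264.4 232.1]
[0.016, 0.011, 0.008] [312.5 220.6]
[0.016, 0.011, -0.008] [312.1 243.2]
[0.016, 0, 0.008] [313.7 226. ]
[0.016, -0.019, 0.008] [316.2 236.7]
```

View pics/w1d.png

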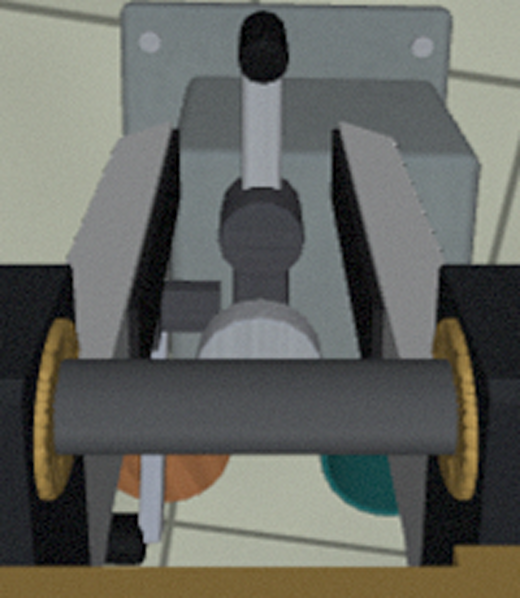

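The wrist view shows the pad ends 60 px apart where 48 were predicted, and the scene view shows them about 12 px high. So the real fingertips are roughly 38 mm higher than stated and swept over the knob. I'll swing back and repeat about 38 mm lower, which stays collision-free either way.

```bash
python3 - <<'E'
from plan import *
p=cur();w=[]
n=12
for a in np.linspace(1.6,0,n+1)[1:]:
    w.append(np.r_[W(-.07*np.sin(a),.042+.07*np.cos(a)),.255,Y+a])
rows(p,w,.3)
E
```

```text
{"dp":[0.009,-0.022,0.001],"roll":0.13,"grip":0.3},
{"dp":[0.009,-0,-0.001],"roll":0.14,"grip":0.3},
{"dp":[0.009,-0,-0.001],"roll":0.13,"grip":0.3},
{"dp":[0.01,-0,-0],"roll":0.13,"grip":0.3},
{"dp":[0.009,-0,-0.001],"roll":0.14,"grip":0.3},
{"dp":[0.009,-0,-0],"roll":0.13,"grip":0.3},
{"dp":[0.01,-0,-0.001],"roll":0.13,"grip":0.3},
{"dp":[0.009,-0,-0.001],"roll":0.14,"grip":0.3},
{"dp":[0.009,-0,-0],"roll":0.13,"grip":0.3},
{"dp":[0.009,-0,-0.001],"roll":0.13,"grip":0.3},
{"dp":[0.01,-0,-0.001],"roll":0.14,"grip":0.3},
{"dp":[0.009,-0,-0],"roll":0.13,"grip":0.3} 
end [0.5347 0.1078 0.255  0.155 ]
```

Call:
apply_moves([
  {"dp":[0.009,-0.022,0.001],"roll":0.13,"grip":0.3},
  {"dp":[0.009,0,-0.001],"roll":0.14,"grip":0.3},
  {"dp":[0.009,0,-0.001],"roll":0.13,"grip":0.3},
  {"dp":[0.01,0,0],"roll":0.13,"grip":0.3},
  {"dp":[0.009,0,-0.001],"roll":0.14,"grip":0.3},
  {"dp":[0.009,0,0],"roll":0.13,"grip":0.3},
  {"dp":[0.01,0,-0.001],"roll":0.13,"grip":0.3},
  {"dp":[0.009,0,-0.001],"roll":0.14,"grip":0.3},
  {"dp":[0.009,0,0],"roll":0.13,"grip":0.3},
  {"dp":[0.009,0,-0.001],"roll":0.13,"grip":0.3},
])

```text
time_s: 6.0
ee_pos: [0.5163, 0.1025, 0.2545]
eef_rot: [-1.571, -0.001, 0.421]
force: [0.8, -0.1, -0.1]
grip_width: 0.033
```

Call:
apply_moves([
  {"dp":[0.01,0,-0.001],"roll":0.14,"grip":0.3},
  {"dp":[0.009,0,0],"roll":0.13,"grip":0.3},
  {"dp":[0,0,0],"roll":0,"grip":0.3},
  {"dp":[0,0.015,0],"roll":0,"grip":0.3},
  {"dp":[0,0.015,0],"roll":0,"grip":0.3},
  {"dp":[0,0.015,0],"roll":0,"grip":0.3},
  {"dp":[0,0.015,0],"roll":0,"grip":0.3},
  {"dp":[0,0,0],"roll":0,"grip":0.3},
])

```text
time_s: 7.0
ee_pos: [0.5338, 0.1074, 0.1926]
eef_rot: [-1.571, 0.002, 0.157]
force: [0.1, 0.3, 0.2]
grip_width: 0.0331
```

```bash
python3 - <<'E'
from plan import *
from h import *
p=cur();print(p.round(4),ctrl.get_obs()["force"])
s=cv2.resize(imaging.camera("scene")[110:270,170:370],None,fx=2,fy=2,interpolation=2)
w=cv2.resize(imaging.camera("wrist")[180:420,150:430],(373,320))
cv2.imwrite("pics/c3.png",np.hstack([s,w]))
E
```

```text
[0.5338 0.1074 0.1926 0.1571] [0.11277924 0.26357922 0.18900162]
```

View pics/c3.png

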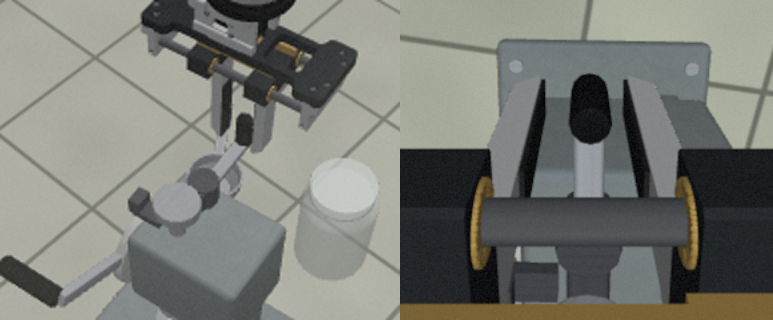

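The composite shows the knob at scene crop (244,128) and wrist crop (590,110). It now stands between the fingers, about level with their front faces. Swinging again.

Call:
apply_moves([
  {"dp":[-0.007,0,0],"roll":-0.1,"grip":0.3},
  {"dp":[-0.007,0,-0.001],"roll":-0.1,"grip":0.3},
  {"dp":[-0.007,0,0],"roll":-0.1,"grip":0.3},
  {"dp":[-0.007,0,0],"roll":-0.1,"grip":0.3},
  {"dp":[-0.007,0,-0.001],"roll":-0.1,"grip":0.3},
])

```text
time_s: 7.72
ee_pos: [0.5029, 0.0938, 0.1948]
eef_rot: [-1.571, -0.002, 0.661]
force: [0.6, 2.4, 0.3]
grip_width: 0.0328
```

Call:
apply_moves([
  {"dp":[-0.007,0,0],"roll":-0.1,"grip":0.3},
  {"dp":[-0.007,0,0],"roll":-0.1,"grip":0.3},
  {"dp":[-0.007,0,-0.001],"roll":-0.1,"grip":0.3},
  {"dp":[-0.007,0,0],"roll":-0.1,"grip":0.3},
  {"dp":[-0.007,0,-0.001],"roll":-0.1,"grip":0.3},
])

```text
time_s: 8.35
ee_pos: [0.4818, 0.0663, 0.1948]
eef_rot: [-1.572, -0.001, 1.16]
force: [-0.1, 1.6, 0.9]
grip_width: 0.0327
```

Call:
apply_moves([
  {"dp":[-0.007,0,0],"roll":-0.1,"grip":0.3},
  {"dp":[-0.007,0,0],"roll":-0.1,"grip":0.3},
  {"dp":[-0.007,0,-0.001],"roll":-0.1,"grip":0.3},
  {"dp":[-0.007,0,0],"roll":-0.1,"grip":0.3},
  {"dp":[-0.007,0,0],"roll":-0.1,"grip":0.3},
  {"dp":[-0.007,0,-0.001],"roll":-0.1,"grip":0.3},
  {"dp":[0,0,0],"roll":0,"grip":0.3},
  {"dp":[0,0,0],"roll":0,"grip":0.3},
])

```text
time_s: 9.35
ee_pos: [0.4769, 0.0254, 0.1943]
eef_rot: [-1.572, 0.0, 1.755]
force: [0.3, 0.0, -0.3]
grip_width: 0.0331
```

```bash
python3 - <<'E'
from plan import *
from h import *
p=cur();print(p.round(4),ctrl.get_obs()["force"])
s=imaging.camera("scene");cv2.imwrite("pics/s4.png",s);print(dark(s,160,330,150,270))
t=imaging.camera("top");cv2.imwrite("pics/t4.png",t);print("top",dark(t,235,410,200,290))
E
```

```text
[0.4769 0.0254 0.1943 1.7548] [ 0.26452567  0.03014147 -0.3300145 ]
[([222.0, 165.7], [187, 150, 61, 40, 821]), ([180.4, 251.2], [175, 245, 13, 13, 32])]
top [([313.2, 256.4], [250, 239, 112, 51, 2075]), ([386.0, 258.4], [380, 241, 13, 36, 318]), ([240.4, 269.3], [235, 255, 11, 33, 223])]
```

```bash
python3 - <<'E'
from plan import *
p=cur();h=W(-.082,-.118);print(h);w=[p+[0,0,.035,0],p+[0,0,.07,0]]
a=w[-1];t=np.r_[h,.265,Y]
w+=[a+(t-a)*i/12 for i in range(1,13)]
rows(p,w,1)
E
```

```text
[ 0.48919991 -0.13224453]
{"dp":[0,-0.035,-0],"roll":-0,"grip":1},
{"dp":[0,-0.035,-0],"roll":-0,"grip":1},
{"dp":[-0.013,-0,0.001],"roll":0.13,"grip":1},
{"dp":[-0.013,-0,0],"roll":0.14,"grip":1},
{"dp":[-0.013,-0,-0.002],"roll":0.13,"grip":1},
{"dp":[-0.013,-0,-0.004],"roll":0.13,"grip":1},
{"dp":[-0.012,-0,-0.005],"roll":0.14,"grip":1},
{"dp":[-0.011,-0,-0.007],"roll":0.13,"grip":1},
{"dp":[-0.01,-0.001,-0.009],"roll":0.13,"grip":1},
{"dp":[-0.009,0,-0.01],"roll":0.14,"grip":1},
{"dp":[-0.008,0,-0.01],"roll":0.13,"grip":1},
{"dp":[-0.006,0,-0.012],"roll":0.13,"grip":1},
{"dp":[-0.004,0,-0.012],"roll":0.14,"grip":1},
{"dp":[-0.003,0,-0.013],"roll":0.13,"grip":1} 
end [ 0.489  -0.1319  0.2651  0.1558]
```

Call:
apply_moves([
  {"dp":[0,-0.035,0],"roll":0,"grip":0.3},
  {"dp":[0,-0.035,0],"roll":0,"grip":0.3},
  {"dp":[-0.013,0,0.001],"roll":0.13,"grip":0.3},
  {"dp":[-0.013,0,0],"roll":0.14,"grip":1},
  {"dp":[-0.013,0,-0.002],"roll":0.13,"grip":1},
  {"dp":[-0.013,0,-0.004],"roll":0.13,"grip":1},
  {"dp":[-0.012,0,-0.005],"roll":0.14,"grip":1},
  {"dp":[-0.011,0,-0.007],"roll":0.13,"grip":1},
])

```text
time_s: 10.45
ee_pos: [0.4828, -0.0536, 0.264]
eef_rot: [-1.571, -0.0, 0.952]
force: [0.7, 0.6, -0.4]
grip_width: 0.0003
```

Call:
apply_moves([
  {"dp":[-0.01,0,-0.009],"roll":0.13,"grip":1},
  {"dp":[-0.009,0,-0.01],"roll":0.14,"grip":1},
  {"dp":[-0.008,0,-0.01],"roll":0.13,"grip":1},
  {"dp":[-0.006,0,-0.012],"roll":0.13,"grip":1},
  {"dp":[-0.004,0,-0.012],"roll":0.14,"grip":1},
  {"dp":[-0.003,0,-0.013],"roll":0.13,"grip":1},
  {"dp":[0,0,0],"roll":0,"grip":1},
  {"dp":[0,0,0],"roll":0,"grip":1},
])

```text
time_s: 11.45
ee_pos: [0.4891, -0.1317, 0.264]
eef_rot: [-1.571, 0.0, 0.16]
force: [-0.2, -0.1, -0.0]
grip_width: 0.0004
```

```bash
python3 - <<'E'
from plan import *
from h import *
p=cur();print(p.round(4),ctrl.get_obs()["force"],ctrl.get_obs()["grip_width"])
s=imaging.camera("scene");w=imaging.camera("wrist");cv2.imwrite("pics/w5.png",w);cv2.imwrite("pics/s5.png",s)
cv2.imwrite("pics/c5.png",np.hstack([cv2.resize(s[110:290,140:340],None,fx=2,fy=2,interpolation=2),cv2.resize(w[150:420,140:440],(400,360))]))
E
```

```text
[ 0.4891 -0.1317  0.264   0.1597] [-0.16047745 -0.07100602 -0.04869105] 0.00036965189514747494
```

View pics/c5.png

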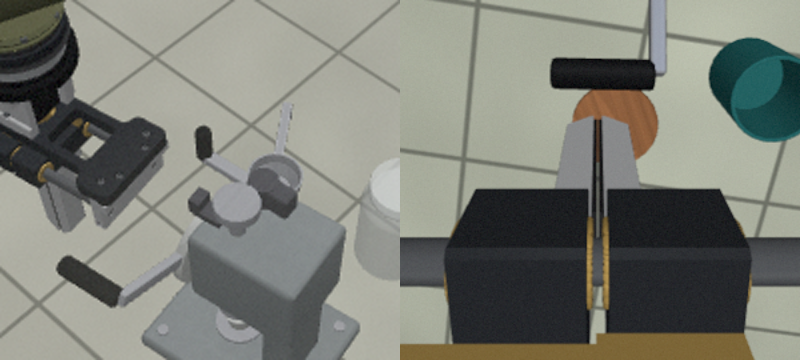

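The composite shows the lever swung over, with the knob at scene crop (203,140). The handle lies ahead of the closed fingertips at wrist crop (603,73). Checking the angle, the handle and the tip height.

```bash
python3 - <<'E'
from plan import *
from h import *
s=cv2.imread("pics/s5.png");w=cv2.imread("pics/w5.png")
d=dark(s,225,255,168,192);print(d)
c,sn=np.cos(Y),np.sin(Y);R=np.array([[c,sn],[-sn,c]])
k=R@(plane("scene",d[0][0],.23)[:2]-C);print("knob",k,"a",np.arctan2(-k[0],k[1]-.042),np.hypot(k[0],k[1]-.042))
d=dark(w,245,335,185,222);print(d)
h=plane("wrist",d[0][0],.2)[:2];print("handle",h,R@(h-C),W(-.08,-.117))
i=imaging.camera_info("wrist");T=np.linalg.inv(i["world_from_camera"]);p=cur()
for z in(-.011,.01,.028,.04):
  for e in (-.008,.008):
    X=np.r_[p[:2]+e*np.array([-np.sin(p[3]),np.cos(p[3])]),p[2]+z,1];q=np.array(i["K"])@(T@X)[:3];print(z,e,(q[:2]/q[2]).round(1))
E
```

```text
[([241.3, 181.3], [238, 174, 8, 16, 107])]
knob [-0.06928058  0.04871392] a 1.4741889211981274 0.06960513567443999
[([291.7, 205.1], [253, 194, 79, 24, 1728])]
handle [ 0.49102812 -0.1278891 ] [-0.07952132 -0.11397902] [ 0.49102155 -0.13094776]
-0.011 -0.008 [289.  242.2]
-0.011 0.008 [289.  219.5]
0.01 -0.008 [289.1 254.8]
0.01 0.008 [289.1 230.1]
0.028 -0.008 [289.3 267.7]
0.028 0.008 [289.3 241.1]
0.04 -0.008 [289.4 277.7]
0.04 0.008 [289.4 249.6]
```

The lever is at about 1.47 rad at a radius of 69.6 mm, so it is over. The fingertips are about 24 mm above the TCP reading, so contact should come near z 0.183. I'll descend and feel for it.

Call:
apply_moves([
  {"dp":[0.001,0.03,0.002],"roll":0,"grip":1},
  {"dp":[0,0.03,0],"roll":0,"grip":1},
  {"dp":[0,0.008,0],"roll":0,"grip":1},
  {"dp":[0,0,0],"roll":0,"grip":1},
])

```text
time_s: 12.05
ee_pos: [0.49, -0.1299, 0.1965]
eef_rot: [-1.571, -0.0, 0.158]
force: [-0.5, -0.2, 0.7]
grip_width: 0.0004
```

Call:
apply_moves([
  {"dp":[0,0.005,0],"roll":0,"grip":1},
  {"dp":[0,0.005,0],"roll":0,"grip":1},
])

```text
time_s: 12.3
ee_pos: [0.4901, -0.1301, 0.1863]
eef_rot: [-1.571, -0.001, 0.157]
force: [-0.2, -0.0, 0.7]
grip_width: 0.0002
```

Call:
apply_moves([
  {"dp":[0,0.005,0],"roll":0,"grip":1},
  {"dp":[0,0.002,0],"roll":0,"grip":1},
])

```text
time_s: 12.55
ee_pos: [0.4899, -0.1301, 0.179]
eef_rot: [-1.571, -0.0, 0.157]
force: [-0.8, -1.8, 3.8]
grip_width: 0.0005
```

Call:
apply_moves([
  {"dp":[0,0.006,-0.002],"roll":0,"grip":1},
  {"dp":[0,0.006,-0.003],"roll":0,"grip":1},
  {"dp":[0,0.006,-0.002],"roll":0,"grip":1},
  {"dp":[0,0.006,-0.002],"roll":0,"grip":1},
])

```text
time_s: 13.05
ee_pos: [0.4913, -0.1391, 0.1547]
eef_rot: [-1.571, -0.0, 0.157]
force: [-0.7, 0.6, 4.4]
grip_width: 0.0002
```

Call:
apply_moves([
  {"dp":[0,0.006,-0.001],"roll":0,"grip":1},
  {"dp":[0,0.006,-0.001],"roll":0,"grip":1},
  {"dp":[0,0.006,-0.001],"roll":0,"grip":1},
  {"dp":[0,0.006,-0.001],"roll":0,"grip":1},
  {"dp":[0,0.006,0],"roll":0,"grip":1},
])

```text
time_s: 13.68
ee_pos: [0.4919, -0.1429, 0.1247]
eef_rot: [-1.571, -0.0, 0.157]
force: [-2.1, -0.8, 5.3]
grip_width: 0.0008
```

```bash
python3 - <<'E'
from plan import *
from h import *
p=cur();print(p.round(4))
s=imaging.camera("scene");t=imaging.camera("top");cv2.imwrite("pics/s6.png",s);cv2.imwrite("pics/t6.png",t)
print(dark(s,150,260,150,300));print(dark(t,340,410,200,310))
cv2.imwrite("pics/c6.png",cv2.resize(s[150:330,120:320],None,fx=3,fy=3,interpolation=2))
E
```

```text
[ 0.4919 -0.1429  0.1247  0.157 ]
[([241.2, 181.6], [238, 174, 8, 16, 99]), ([167.7, 194.6], [150, 186, 40, 17, 73]), ([170.1, 216.2], [150, 193, 39, 41, 629]), ([186.5, 235.4], [175, 226, 29, 20, 177]), ([169.7, 243.4], [150, 231, 39, 25, 103]), ([208.4, 257.6], [188, 240, 38, 30, 99]), ([159.9, 250.0], [150, 242, 23, 18, 91]), ([171.9, 265.8], [169, 262, 9, 10, 25]), ([189.9, 275.3], [179, 268, 19, 15, 106])]
[([388.7, 247.4], [368, 205, 42, 105, 1566]), ([404.6, 282.2], [400, 278, 10, 9, 44]), ([402.0, 301.0], [393, 293, 17, 17, 247])]
```

View pics/c6.png

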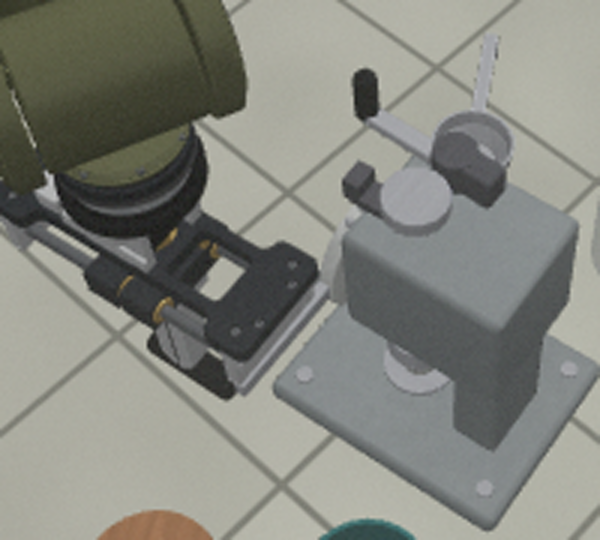

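The view shows the lever still over, the ram partly down and the handle under the closed fingers. The TCP at 0.125 puts the handle at about 0.140 (0.45 rad). On to the third detent.

Call:
apply_moves([
  {"dp":[0,0.006,0],"roll":0,"grip":1},
  {"dp":[0,0.006,0.001],"roll":0,"grip":1},
  {"dp":[0,0.006,0.001],"roll":0,"grip":1},
  {"dp":[0,0.006,0.001],"roll":0,"grip":1},
  {"dp":[0,0.006,0.001],"roll":0,"grip":1},
])

```text
time_s: 14.4
ee_pos: [0.4913, -0.1388, 0.0948]
eef_rot: [-1.571, -0.0, 0.157]
force: [-1.8, -0.8, 9.6]
grip_width: 0.0002
```

Call:
apply_moves([
  {"dp":[0,0.006,0.001],"roll":0,"grip":1},
  {"dp":[0,0.006,0.002],"roll":0,"grip":1},
  {"dp":[0,0.006,0.002],"roll":0,"grip":1},
  {"dp":[0,0.005,0.002],"roll":0,"grip":1},
  {"dp":[0,0.004,0.002],"roll":0,"grip":1},
])

```text
time_s: 15.02
ee_pos: [0.49, -0.1299, 0.0679]
eef_rot: [-1.571, -0.001, 0.157]
force: [-1.6, -1.0, 7.7]
grip_width: 0.0002
```

Call:
apply_moves([
  {"dp":[0,0,0],"roll":0,"grip":1},
  {"dp":[0,0,0],"roll":0,"grip":1},
])

```text
time_s: 15.28
ee_pos: [0.49, -0.1299, 0.068]
eef_rot: [-1.571, -0.0, 0.157]
force: [-2.0, -0.4, 6.8]
grip_width: 0.0005
```

```bash
python3 - <<'E'
from plan import *
from h import *
p=cur();print(p.round(4))
c,sn=np.cos(Y),np.sin(Y);R3=np.array([[c,sn,0],[-sn,c,0],[0,0,1]])
print("tcp in press",R3[:2,:2]@(p[:2]-C))
s=imaging.camera("scene");cv2.imwrite("pics/s7.png",s)
# collar top by its bright disc: ray at collar over press origin -> height
def proj(X):
    i=imaging.camera_info("scene");T=np.linalg.inv(i["world_from_camera"]);q=np.array(i["K"])@(T@np.r_[X,1])[:3];return (q[:2]/q[2]).round(1)
for th in (0,.45,.75,.9,1.05): print(th,"collar",proj([*C,.2445-.03*th]),"handle ends",[proj([*W(x,-.13*np.cos(.45-th)),.14+.13*np.sin(.45-th)]).tolist() for x in(-.112,-.048)])
for n in ("s5","s6","s7"):
    g=cv2.imread(f"pics/{n}.png")[190:240,230:290];m=((g[...,0]>115)).astype(np.uint8)
    k,l,st,ce=cv2.connectedComponentsWithStats(m);j=1+st[1:,4].argmax();print(n,ce[j]+[230,190],st[j])
print(dark(s,150,240,200,330,50))
E
```

```text
[ 0.49   -0.1299  0.068   0.1571]
tcp in press [-0.08084286 -0.11583643]
0 collar [257.  211.1] handle ends [[169.3, 242.6], [197.4, 259.8]]
0.45 collar [257.1 215.5] handle ends [[170.0, 263.1], [196.7, 280.0]]
0.75 collar [257.2 218.3] handle ends [[175.3, 270.4], [201.1, 286.8]]
0.9 collar [257.3 219.7] handle ends [[179.1, 272.0], [204.4, 288.1]]
1.05 collar [257.3 221.1] handle ends [[183.4, 272.3], [208.4, 288.1]]
s5 [258.55378112 215.74025364] [   0    0   60   50 2129]
s6 [258.26354794 215.8073182 ] [   0    0   60   50 2159]
s7 [258.21162022 215.74681153] [   0    0   60   50 2117]
[([177.3, 232.4], [152, 213, 47, 32, 483]), ([197.3, 245.2], [186, 240, 26, 13, 60]), ([194.8, 251.1], [190, 245, 10, 11, 44])]
```

```bash
python3 - <<'E'
import cv2,numpy as np
I={n:cv2.resize(cv2.imread(f"pics/{n}.png"),None,fx=4,fy=4,interpolation=2) for n in("s5","s6","s7")}
t=I["s5"][4*203:4*220,4*246:4*273]
for n,im in I.items():
    r=cv2.matchTemplate(im[4*195:4*240,4*238:4*282],t,cv2.TM_CCOEFF_NORMED);_,v,_,l=cv2.minMaxLoc(r)
    print(n,v,(l[0]/4+238-246,l[1]/4+195-203),"theta~",(l[1]/4+195-203)/9.4)
from h import *
s=imaging.camera("scene");t=imaging.camera("top")
for n,im,th in(("scene",s,70),("top",t,60)): print(n,dark(im,*((160,215,245,300) if n=="scene" else (360,410,220,300)),th))
o=ctrl.get_obs();print(o["ee_pos"],o["force"],o["time_s"])
E
```

```text
s5 0.999997079372406 (0.0, 0.0) theta~ 0.0
s6 0.8826384544372559 (0.0, 4.0) theta~ 0.425531914893617
s7 0.6544410586357117 (0.5, 8.25) theta~ 0.8776595744680851
scene [([192.1, 262.2], [160, 245, 55, 46, 1114])]
top [([383.4, 261.5], [360, 220, 50, 80, 2542])]
[ 0.4900406  -0.12993938  0.06808064] [-1.84281932 -0.39907554  7.00744295] 15.425
```

```bash
python3 - <<'E'
from h import *
print(dark(cv2.imread("pics/s7.png"),225,255,168,195))
a,b=cv2.imread("pics/s5.png"),imaging.camera("scene")
for n,(x0,x1,y0,y1) in dict(mug=(215,275,320,390),can=(315,365,185,250),coaster=(145,195,318,367)).items(): print(n,cv2.absdiff(cv2.imread("pics/scene0.png"),b)[y0:y1,x0:x1].mean())
ctrl.hand_in()
E
```

```text
[([241.3, 181.5], [238, 174, 8, 16, 104])]
mug 10.568333333333333
can 13.046051282051282
coaster 11.173469387755102
the job is handed in; nothing more can be done
```

I swung the cam lever over and pushed the handle down to the third detent. The job was handed in at about 15.5 s with the closed fingers still holding the handle down.

- **First swing missed:** the real fingertips stand about 24 mm above the reported TCP, not 11 mm ahead of it as stated. They swept over the knob without touching it. I repeated the swing about 40 mm lower and it worked.
- **Cam lever:** it measured about 1.47 rad before pressing. The knob was at the same pixel after pressing, with the handle held down.
- **Dial:** the ram collar's drop in the image gives about 0.88 rad (a weak match, 0.65). The fingertip height gives about 0.89 rad. Both are inside the 0.79–1.02 window. The arm was steady, with about 7 N upward force on the tool.
- **Handle not seen directly:** I could not separate the handle from the gripper in the last pictures, so the dial angle rests on those two indirect estimates.
- **Bystanders:** I felt no unexpected contact forces. The last picture comparison gave a similar difference (10.6 to 13.0 grey levels) for the mug, canister and coaster, so it neither showed a shift nor ruled one out. The strainer was not in that comparison; it looked unmoved in the views where it could be seen.

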